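# Show the project's start and finish on the planner, then stop the timer

## Task

You are presenting the project at the planner board. Point at the red marker (the start) from just above it, fingertips centred over it about 2 to 4 cm above its top, and stay there for about three seconds; then point at the green marker (the finish) in the same way; then press the orange button on the meeting timer all the way down and let it come back up. Do not touch the board or any marker, do not point at the other markers or dip low over them, and leave everything else on the desk where it stands.

Things in the scene. Friction and masses are not known exactly. Their poses are not given: they have to be found in the camera images.
- planner: white planner board with an aluminium edge, lying flat and fixed on the desk; 220 mm (its x) by 320 mm (its y), 12 mm thick; origin at the centre of its underside, z up
- marker_red: red planner marker: a loose round button, 40 mm across and 16 mm high, standing on the board (its flat top is 28 mm above the desk); origin at the centre of its underside, z up; it is one of five, alike but for colour, centres at least 70 mm apart
- marker_green: green planner marker: a loose round button, 40 mm across and 16 mm high, standing on the board (its flat top is 28 mm above the desk); origin at the centre of its underside, z up; it is one of five, alike but for colour, centres at least 70 mm apart
- marker_yellow: yellow planner marker: a loose round button, 40 mm across and 16 mm high, standing on the board (its flat top is 28 mm above the desk); origin at the centre of its underside, z up; it is one of five, alike but for colour, centres at least 70 mm apart
- marker_blue: blue planner marker: a loose round button, 40 mm across and 16 mm high, standing on the board (its flat top is 28 mm above the desk); origin at the centre of its underside, z up; it is one of five, alike but for colour, centres at least 70 mm apart
- marker_black: black planner marker: a loose round button, 40 mm across and 16 mm high, standing on the board (its flat top is 28 mm above the desk); origin at the centre of its underside, z up; it is one of five, alike but for colour, centres at least 70 mm apart
- timer_button_top (a point): centre of the top face of the orange round push button, 36 mm across, on the meeting timer; pressed straight down
- timer_button (a joint): how far that button is pressed, m: 0 is up, 0.006 fully down; a spring brings it back, about 5 N holds it fully down; it counts as pressed beyond 0.0045
- timer: white meeting timer, fixed to the desk, 100 mm (its x) by 90 mm (its y), 36 mm high without the button; origin at the centre of its underside, z up
- tumbler: loose red tumbler, 82 mm across and 150 mm high, origin at the centre of its underside; leave alone
- pen_cup: loose white square pen holder, 80 mm wide, 170 mm high with its pens, origin at the centre of its underside; leave alone
- stapler: loose blue and black stapler, 140 mm along its x, 36 mm wide, 65 mm high, origin at the centre of its underside; leave alone
- figurine: loose turquoise figurine, 52 mm across, 108 mm high, origin at the centre of its underside; leave alone

How it is judged:
By the outcome, as a careful person would: the job done as asked, in the order asked, and still so for the second after the job is handed in, with the robot touching nothing.
It also fails if it takes over 69 s, if anything falls off the work surface, if the arm or the gripper's body presses on something with over 40 N, if the wrist force passes 120 N, or if a joint passes its speed limit or range.

## Robot

A 6-joint arm with a two-finger parallel gripper is mounted at the origin on the work surface. World frame = base frame: x ahead of the robot, y to its left, z up, the work surface at z = 0. Lengths are in m, angles in rad, forces in N, time in s.
With the tool pointing down it reaches from about 0.375 to 0.9 m from the base axis. Payload 3.1 kg.
Tool frame: the origin (TCP) lies at the very end of the fingers, on their centre line; the grasp point (between the pads) lies 19 mm behind it (grip_depth is the distance from the TCP to the grasp point, in m); z points along the fingers, y is the line along which they close (so a half turn about z gives the same grasp; the last joint's range is limited). The gripper opens to 85 mm and grips with 20 to 120 N. Pads are 22 mm wide; open, the fingers measure 114 mm over their backs; the gripper's body (76 mm by 85 mm) begins 54 mm behind the grasp point. The pads swing forward as they close: fully open they stand 13 mm farther back than shut.
Start: joints at [-1.429, 0.527, 1.433, -0, 1.181, -0.178], TCP at [0.197, -0.593, 0.231] pointing down, gripper open.
Joint ranges: [-3.08, 3.08], [-0.75, 2.2], [0.22, 2.44], [-1.43, 4.57], [0, 2.65], [-2.85, 2.85]. Speed limits (rad/s): [2.79, 2.79, 3.14, 3.14, 3.14, 3.14].

## Interface

Orientations are given as a unit quaternion [x, y, z, w].
In Python, from station import * gives the robot as it stands.
- The arm moves only by the tool apply_moves, never from a script. Its argument "plan" is a list of rows, each a list of 7 numbers: the shift along the tool's x, y, z in m, then the turn, a rotation vector about the tool's x, y, z in rad, then the gripper command: -1 is fully open, 1 is shut, values between are in proportion. In form: [[dx, dy, dz, wx, wy, wz, jaw], ...]. A call has 1 to 8 rows; each row shifts and turns the commanded pose from where the row before left it, along the tool's axes as they then stand; what a row does not reach is not made up. A row lasts 1/8 s, in which the tool goes at most 62.5 mm and 10.7 degrees, less where a joint would pass 70% of its speed; a pose out of reach is approached as far as the arm can. A call is refused whole if a number of a shift passes 0.0625 or a number of a turn 0.188, either way. A call with a gripper value outside its range is refused whole. The fingers move at their own pace and stop on an object; "force" is the grip in N (left out, the last holds). Time passes only in rows, so rows that do not move let the fingers close. It gives the time, the measured TCP pose, the force, the opening and the grip force at its end, in the units of the state.
- sense(): the state, without advancing time (a new reading comes with each control period).
- snapshot(name): name is "side" or "top"; returns the picture (480x640x3 uint8, red, green, blue); there is no depth.
- calibration(name): a dict with "camera_matrix" (3x3 intrinsics, pixels), "R" (3x3) and "t" (3): a world point X has camera coordinates R X + t. Camera axes: x right, y down, z forward; pixel columns grow to the right and rows downward; lengths in m; the calibration is good to about 2 mm. A picture is of the moment at which its call begins. calibration takes no time and is no camera call.
- sign_off(): hands the job in; it is judged then, once.
The state is a dict: "t": time; "q": joint angles; "qd": joint speeds; "tau": joint torques, N m; "tcp_pos": TCP position; "tool_rot": TCP orientation; "force": force on the tool from outside, world axes, zero at the start; "ft_torque": the same for the moment, N m; "finger_gap": opening from 0.0 (shut) to 1.0 (fully open); "gripper_force": force on a finger pad.
Only numpy, scipy, OpenCV 4.12 (cv2) and the standard library are available. Lean on these libraries where they do the work, as an engineer would, in place of code of your own. Each camera call takes 0.05 s, during which the arm holds its last target. There are 200 camera calls.

## Working session

There is one attempt and no reset: what is moved stays moved. The work goes in short steps, Python scripts to look and compute and a tool call to move; the robot and the scene stay as the last step left them, time stands still between calls to the robot, and variables do not carry over. Pictures are saved under pics/ and viewed, at most 10 in all, crops included, and the job is handed in when it is done.

Besides the shell and the picture viewer there is one more tool, called after ">>>" as a command line: name --pt "numbers of a row" for each row, then --argument value for the rest. apply_moves: Moves the arm, as the interface text tells. Its arguments: {"type":"object","properties":{"plan":{"type":"array"},"force":{"type":"number"}},"required":["plan"]}

```bash
mkdir -p pics; python3 - <<'E'
from station import *
import cv2
for n in("top","side"):
    cv2.imwrite(f"pics/{n}0.png",snapshot(n)[:,:,::-1])
s=sense();print(s["t"],s["tcp_pos"],s["tool_rot"],s["finger_gap"])
E
```

```text
0.1 [ 0.19699767 -0.59246311  0.23041887] [ 9.87166592e-01  1.59690792e-01  8.04623108e-06 -9.84921114e-04] 0.9971890126895364
```

View pics/top0.png

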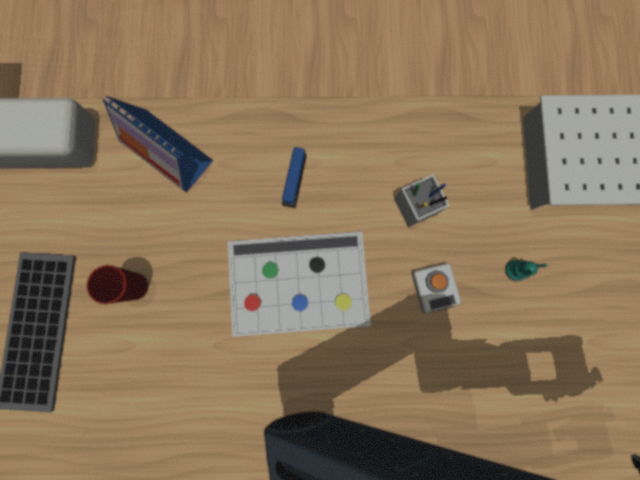

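View pics/side0.png

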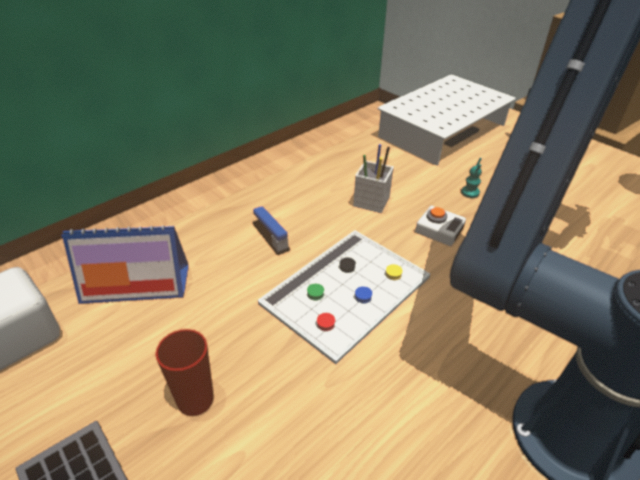

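The top view shows red at about (252,302), green (270,270), blue (300,302), black (317,265), yellow (344,301) and the orange button at (438,282). In the side view red is at (326,321), green (315,291) and the button (437,214). I'll refine these with colour centroids.

```bash
cat > h.py <<'E'
import numpy as np, cv2
from station import *
def ray(n,px,z):
    c=calibration(n);K=np.array(c["camera_matrix"]);R=np.array(c["R"]);t=np.array(c["t"])
    o=-R.T@t;d=R.T@np.linalg.inv(K)@[px[0],px[1],1];return o+d*(z-o[2])/d[2]
def tri(a,b):
    P=[]
    for n in("top","side"):
        c=calibration(n);P.append(np.array(c["camera_matrix"])@np.c_[c["R"],c["t"]])
    X=cv2.triangulatePoints(P[0],P[1],np.array(a,float),np.array(b,float)).ravel();return X[:3]/X[3]
E
python3 - <<'E'
from h import *
guess={"red":((252,302),(326,321)),"green":((270,270),(315,291)),"blue":((300,302),(363,294)),"black":((317,265),(347,265)),"yellow":((344,301),(394,271)),"btn":((438,282),(437,214))}
for k,g in guess.items():
    c=[]
    for n,(u,v) in zip(("top","side"),g):
        im=cv2.imread(f"pics/{n}0.png");r=15
        h=cv2.cvtColor(im[v-r:v+r+1,u-r:u+r+1],cv2.COLOR_BGR2HSV).astype(int)
        if k=="black": m=h[...,2]<75
        else:
            d=abs(h[...,0]-h[r,r,0]);m=(np.minimum(d,180-d)<10)&(h[...,1]>130)
        _,l,_,ce=cv2.connectedComponentsWithStats(m.astype(np.uint8))
        i=l[r,r];c.append(ce[i]+[u-r,v-r]); st=(l==i).sum(); print(k,n,c[-1].round(1),st,end=" ")
    z=.02 if k!="btn" else .042
    print("\n  ",tri(*c).round(4),ray("top",c[0],.024 if k!="btn" else z).round(4),ray("side",c[1],z).round(4))
E
python3 - <<'E'
import cv2
a=cv2.imread("pics/top0.png")[225:345,220:470];b=cv2.imread("pics/side0.png")[190:340,290:480]
cv2.imwrite("pics/c1.png",cv2.resize(a,None,fx=3.2,fy=3.2,interpolation=2))
cv2.imwrite("pics/c2.png",cv2.resize(b,None,fx=4,fy=4,interpolation=2))
E
```

```text
red top [252.  302.2] 176 red side [325.5 320.7] 223 
   [0.4601 0.1526 0.0225] [0.4605 0.1528 0.024 ] [0.4612 0.1509 0.02  ]
green top [268.8 267.9] 33 green side [315. 291.] 961 
   [0.5379 0.1124 0.0206] [0.5401 0.1141 0.024 ] [0.5362 0.1106 0.02  ]
blue top [299.5 302.2] 154 blue side [363.1 293. ] 140 
   [0.4591 0.0419 0.0249] [0.4594 0.0421 0.024 ] [0.4618 0.0381 0.02  ]
black top [316.6 264.3] 159 black side [347.  264.9] 928 
   [0.5474 0.0009 0.0191] [0.5474 0.0013 0.024 ] [0.5465 0.0014 0.02  ]
yellow top [344.  301.1] 936 yellow side [393.6 271.3] 164 
   [ 0.461  -0.0623  0.0193] [ 0.4611 -0.0619  0.024 ] [ 0.4605 -0.0617  0.02  ]
btn top [438.1 281. ] 177 btn side [437.5 211.7] 113 
   [ 0.5041 -0.2755  0.0547] [ 0.5048 -0.2789  0.042 ] [ 0.5124 -0.2908  0.042 ]
```

View pics/c2.png

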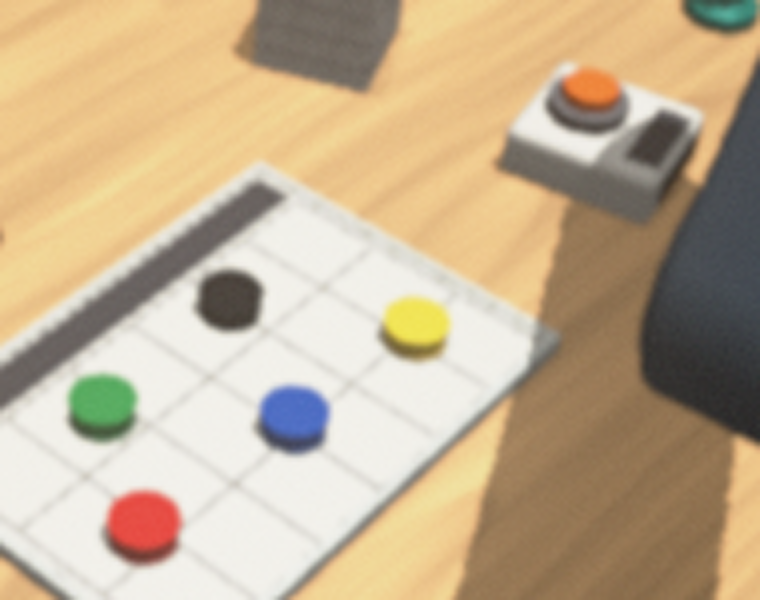

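The side crop shows the marker tops: red at crop (143,520), or full (325.7,320); green (102,400), or (315.5,290); button top (592,88), or (438,212). The timer stands clear of the arm, which is only casting a shadow there.

View pics/c1.png

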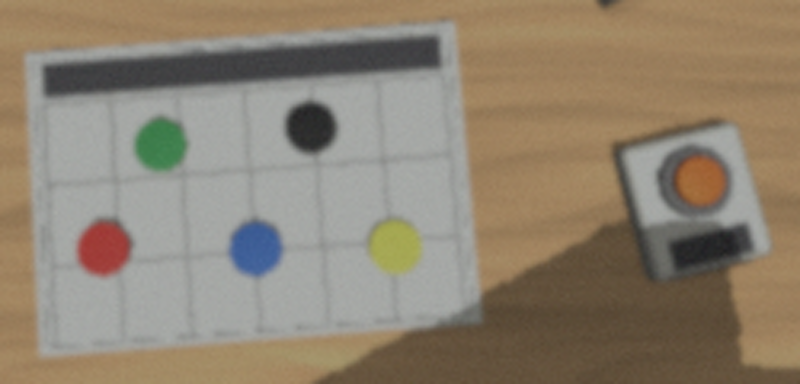

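The top crop puts red at (104,248), or full (252.3,302.3); green (161,144), or (270.2,269.8); and button top (701,181), or (438.9,281.4).

```bash
python3 - <<'E'
from h import *
for k,a,b,z in (("red",(252.3,302.3),(325.6,320),.028),("green",(270.2,269.8),(315.4,290),.028),("btn",(438.9,281.4),(438,212),.055)):
    print(k,tri(a,b).round(4),ray("top",a,z).round(4),ray("side",b,z).round(4))
s=sense();from scipy.spatial.transform import Rotation as R
print(R.from_quat(s["tool_rot"]).as_matrix().round(3),s["tcp_pos"])
r=R.from_quat(s["tool_rot"]).as_matrix()
for T in ((.46,.152,.16),(.5345,.112,.058),(.504,-.276,.12)):print((r.T@(np.array(T)-s["tcp_pos"])).round(3))
E
```

```text
red [0.4601 0.1519 0.0241] [0.4603 0.1515 0.028 ] [0.4577 0.1541 0.028 ]
green [0.5354 0.1105 0.0238] [0.5353 0.1103 0.028 ] [0.5323 0.1131 0.028 ]
btn [ 0.5035 -0.2776  0.053 ] [ 0.5035 -0.277   0.055 ] [ 0.5021 -0.2752  0.055 ]
[[ 0.949  0.315 -0.   ]
 [ 0.315 -0.949  0.002]
 [ 0.    -0.002 -1.   ]] [ 0.19699767 -0.59246311  0.23041887]
[ 0.484 -0.623  0.072]
[ 0.542 -0.562  0.174]
[ 0.391 -0.203  0.111]
```

>>> apply_moves --pt "0.03 -0.015 0 0 0 0 1" --pt "0.05 -0.026 0 0 0 0 1" --pt "0.055 -0.029 0 0 0 0 1" --pt "0.055 -0.029 0 0 0 0 1" --pt "0.055 -0.029 0 0 0 0 1" --pt "0.055 -0.029 0 0 0 0 1" --pt "0.05 -0.026 0 0 0 0 1" --pt "0.04 -0.02 0 0 0 0 1"

```text
t: 1.1
tcp_pos: [0.5043, -0.2752, 0.2309]
tool_rot: [0.987, 0.16, -0.0, -0.0]
force: [-0.1, -1.5, -1.4]
finger_gap: -0.001
gripper_force: 0.0
```

>>> apply_moves --pt "0.006 -0.03 0 0 0 0 1" --pt "0.012 -0.05 0 0 0 0 1" --pt "0.012 -0.055 0 0 0 0 1" --pt "0.012 -0.055 0 0 0 0 1" --pt "0.012 -0.055 0 0 0 0 1" --pt "0.012 -0.055 0 0 0 0 1" --pt "0.012 -0.055 0 0 0 0 1" --pt "0.012 -0.05 0 0 0 0 1"

```text
t: 2.1
tcp_pos: [0.4601, 0.1371, 0.2311]
tool_rot: [0.987, 0.16, -0.0, -0.0]
force: [1.3, 0.5, 0.2]
finger_gap: -0.0
gripper_force: 0.0
```

```bash
cat >> h.py <<'E'
from scipy.spatial.transform import Rotation as R
def to(*Ts):
    s=sense();r=R.from_quat(s["tool_rot"]).as_matrix();p=s["tcp_pos"]
    print(s["t"],np.round(p,4),s["tool_rot"].round(4),s["force"].round(1),round(s["finger_gap"],2))
    for T in Ts: print((r.T@(np.array(T)-p)).round(4))
E
python3 -c "
from h import *
to((.4597,.1525,.23),(.4597,.1525,.058))"
```

```text
2.1 [0.4601 0.1371 0.2311] [ 9.871e-01  1.598e-01 -2.000e-04 -0.000e+00] [1.3 0.5 0.2] -0.0
[ 0.0044 -0.0148  0.0011]
[ 0.0045 -0.0147  0.1731]
```

>>> apply_moves --pt "0.0045 -0.0145 0 0 0 0 1" --pt "0 0 0.03 0 0 0 1" --pt "0 0 0.045 0 0 0 1" --pt "0 0 0.04 0 0 0 1" --pt "0 0 0.02 0 0 0 1" --pt "0 0 0.01 0 0 0 1" --pt "0 0 0 0 0 0 1" --pt "0 0 0 0 0 0 1"

```text
t: 3.1
tcp_pos: [0.4614, 0.1503, 0.0871]
tool_rot: [0.987, 0.16, 0.001, 0.0]
force: [0.1, -0.3, 0.6]
finger_gap: 0.002
gripper_force: 0.0
```

```bash
python3 -c "
from h import *
to((.4597,.1525,.058))
for n,(u,v) in (('top',(252,302)),('side',(326,321))):
    im=snapshot(n)[v-50:v+50,u-60:u+60,::-1];cv2.imwrite(f'pics/r_{n}.png',im)
a=np.hstack([cv2.imread(f'pics/r_{n}.png') for n in('top','side')]);cv2.imwrite('pics/r.png',cv2.resize(a,None,fx=3.3,fy=3.3,interpolation=2))"
```

```text
3.1 [0.4614 0.1503 0.0871] [9.872e-01 1.596e-01 9.000e-04 1.000e-04] [ 0.1 -0.3  0.6] 0.0
[-0.0009 -0.0026  0.0291]
```

View pics/r.png

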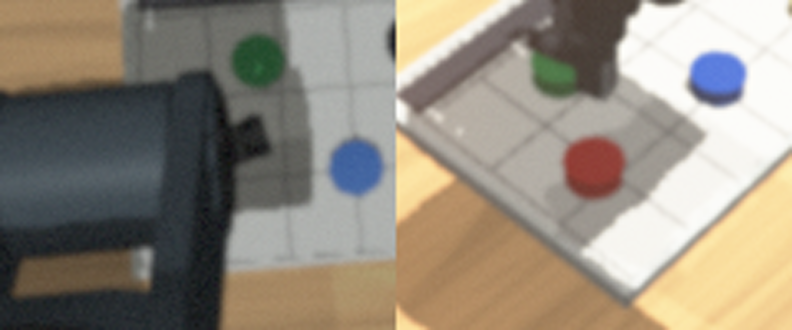

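The top half has the wrist hiding red. In the side half the fingertips are at crop (597,95), directly above the red marker's top at (595,158) and well clear of it. I'll lower to 30 mm above and hold.

>>> apply_moves --pt "-0.001 -0.0025 0.015 0 0 0 1" --pt "0 0 0.01 0 0 0 1" --pt "0 0 0.004 0 0 0 1" --pt "0 0 0 0 0 0 1" --pt "0 0 0 0 0 0 1" --pt "0 0 0 0 0 0 1" --pt "0 0 0 0 0 0 1" --pt "0 0 0 0 0 0 1"

```text
t: 4.2
tcp_pos: [0.4589, 0.1525, 0.0574]
tool_rot: [0.987, 0.16, 0.0, 0.0]
force: [0.6, -0.2, 0.1]
finger_gap: 0.004
gripper_force: 0.0
```

```bash
python3 -c "
from h import *
to((.4597,.1525,.058))
cv2.imwrite('pics/r2.png',cv2.resize(snapshot('side')[260:360,266:386,::-1],None,fx=5,fy=5,interpolation=2))
c=calibration('side')
for X in ([.4597,.1525,.058],[.4597,.1525,.028]):
    q=np.array(c['camera_matrix'])@(np.array(c['R'])@X+c['t']);print(((q[:2]/q[2])-[266,260])*5)
"
```

```text
4.2 [0.4589 0.1525 0.0574] [9.872e-01 1.597e-01 1.000e-04 0.000e+00] [ 0.6 -0.2  0.1] 0.0
[ 0.0007  0.0003 -0.0006]
[298.9453727  245.56805203]
[297.44931287 295.0040196 ]
```

View pics/r2.png

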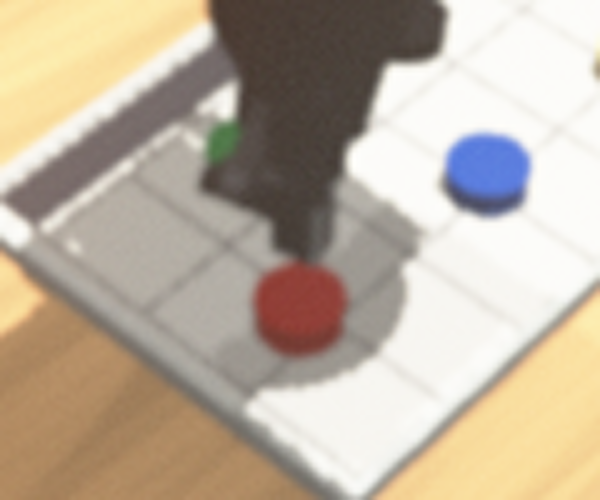

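The side crop shows the fingertips at (302,255), clear of the red top centred at (300,299). That agrees with the predicted projection, so I'll hold here.

>>> apply_moves --pt "0 0 0 0 0 0 1" --pt "0 0 0 0 0 0 1" --pt "0 0 0 0 0 0 1" --pt "0 0 0 0 0 0 1" --pt "0 0 0 0 0 0 1" --pt "0 0 0 0 0 0 1" --pt "0 0 0 0 0 0 1" --pt "0 0 0 0 0 0 1"

```text
t: 5.25
tcp_pos: [0.4589, 0.1525, 0.0573]
tool_rot: [0.987, 0.16, -0.0, 0.0]
force: [0.6, -0.4, 0.1]
finger_gap: -0.001
gripper_force: 0.0
```

>>> apply_moves --pt "0 0 0 0 0 0 1" --pt "0 0 0 0 0 0 1" --pt "0 0 0 0 0 0 1" --pt "0 0 0 0 0 0 1" --pt "0 0 0 0 0 0 1" --pt "0 0 0 0 0 0 1" --pt "0 0 0 0 0 0 1" --pt "0 0 0 0 0 0 1"

```text
t: 6.25
tcp_pos: [0.4589, 0.1525, 0.0573]
tool_rot: [0.987, 0.16, -0.0, -0.0]
force: [0.5, 0.1, -0.3]
finger_gap: 0.002
gripper_force: 0.0
```

>>> apply_moves --pt "0 0 0 0 0 0 1" --pt "0 0 0 0 0 0 1" --pt "0 0 0 0 0 0 1" --pt "0 0 -0.02 0 0 0 1" --pt "0 0 -0.04 0 0 0 1" --pt "0 0 -0.04 0 0 0 1" --pt "0 0 0 0 0 0 1" --pt "0 0 0 0 0 0 1"

```text
t: 7.25
tcp_pos: [0.4583, 0.1524, 0.157]
tool_rot: [0.987, 0.16, -0.0, -0.0]
force: [-0.1, -0.1, -0.4]
finger_gap: -0.0
gripper_force: 0.0
```

```bash
python3 -c "
from h import *
to((.535,.111,.158),(.535,.111,.058))"
```

```text
7.25 [0.4583 0.1524 0.157 ] [ 9.872e-01  1.597e-01 -4.000e-04 -0.000e+00] [-0.1 -0.1 -0.4] -0.0
[ 0.0598  0.0635 -0.0011]
[0.0598 0.0635 0.0989]
```

>>> apply_moves --pt "0.02 0.021 0 0 0 0 1" --pt "0.025 0.027 0 0 0 0 1" --pt "0.015 0.0155 0 0 0 0 1" --pt "0 0 0.02 0 0 0 1" --pt "0 0 0.03 0 0 0 1" --pt "0 0 0.01 0 0 0 1" --pt "0 0 0 0 0 0 1" --pt "0 0 0 0 0 0 1"

```text
t: 8.25
tcp_pos: [0.5362, 0.1112, 0.0977]
tool_rot: [0.987, 0.16, 0.0, 0.0]
force: [0.4, 0.5, 0.4]
finger_gap: 0.001
gripper_force: 0.0
```

```bash
python3 -c "
from h import *
to((.535,.111,.058))"
```

```text
8.25 [0.5362 0.1112 0.0977] [9.872e-01 1.598e-01 4.000e-04 1.000e-04] [0.4 0.5 0.4] 0.0
[-0.0013 -0.0002  0.0397]
```

>>> apply_moves --pt "-0.001 0 0.02 0 0 0 1" --pt "0 0 0.015 0 0 0 1" --pt "0 0 0.004 0 0 0 1" --pt "0 0 0 0 0 0 1" --pt "0 0 0 0 0 0 1" --pt "0 0 0 0 0 0 1" --pt "0 0 0 0 0 0 1" --pt "0 0 0 0 0 0 1"

```text
t: 9.25
tcp_pos: [0.5349, 0.1108, 0.0585]
tool_rot: [0.987, 0.16, 0.0, 0.0]
force: [0.3, -0.9, -0.4]
finger_gap: 0.002
gripper_force: 0.0
```

```bash
python3 -c "
from h import *
to((.535,.111,.058))
cv2.imwrite('pics/g.png',cv2.resize(snapshot('side')[230:350,255:405,::-1],None,fx=5,fy=5,interpolation=2))"
```

```text
9.25 [0.5349 0.1108 0.0585] [9.872e-01 1.597e-01 1.000e-04 0.000e+00] [ 0.3 -0.9 -0.4] 0.0
[ 0.0001 -0.0001  0.0005]
```

View pics/g.png

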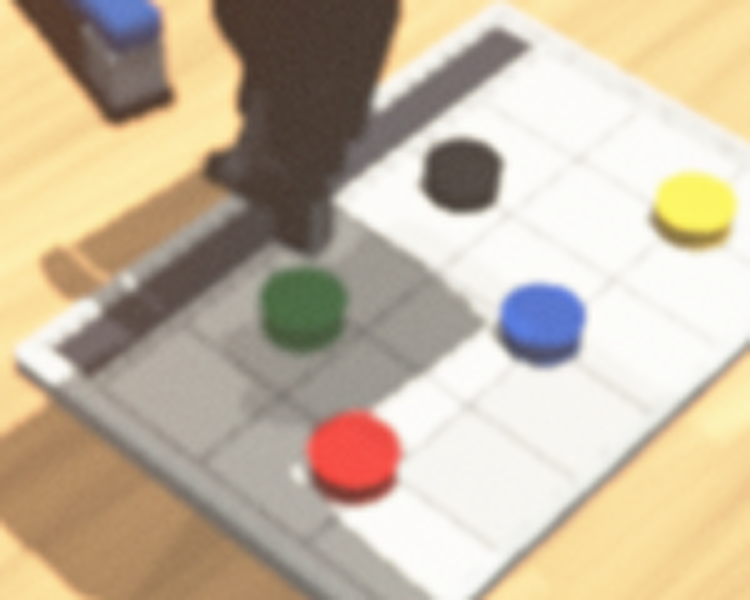

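The fingertips at crop (308,248) hang over the green top centred at (303,298), and every marker is undisturbed. I'll hold, then rise.

>>> apply_moves --pt "0 0 0 0 0 0 1" --pt "0 0 0 0 0 0 1" --pt "0 0 0 0 0 0 1" --pt "0 0 0 0 0 0 1" --pt "0 0 0 0 0 0 1" --pt "0 0 0 0 0 0 1" --pt "0 0 0 0 0 0 1" --pt "0 0 0 0 0 0 1"

```text
t: 10.3
tcp_pos: [0.5349, 0.1108, 0.0583]
tool_rot: [0.987, 0.16, -0.0, -0.0]
force: [0.4, 0.4, 0.4]
finger_gap: -0.002
gripper_force: 0.0
```

>>> apply_moves --pt "0 0 0 0 0 0 1" --pt "0 0 0 0 0 0 1" --pt "0 0 0 0 0 0 1" --pt "0 0 0 0 0 0 1" --pt "0 0 0 0 0 0 1" --pt "0 0 0 0 0 0 1" --pt "0 0 0 0 0 0 1" --pt "0 0 0 0 0 0 1"

```text
t: 11.3
tcp_pos: [0.5349, 0.1108, 0.0583]
tool_rot: [0.987, 0.16, 0.0, 0.0]
force: [0.1, 0.3, -0.2]
finger_gap: 0.002
gripper_force: 0.0
```

>>> apply_moves --pt "0 0 0 0 0 0 1" --pt "0 0 0 0 0 0 1" --pt "0 0 0 0 0 0 1" --pt "0 0 -0.03 0 0 0 1" --pt "0 0 -0.05 0 0 0 1" --pt "0 0 -0.05 0 0 0 1" --pt "0 0 -0.02 0 0 0 1" --pt "0 0 0 0 0 0 1"

```text
t: 12.3
tcp_pos: [0.536, 0.1109, 0.2101]
tool_rot: [0.987, 0.16, 0.002, 0.0]
force: [-0.6, -0.7, -0.6]
finger_gap: -0.0
gripper_force: 0.0
```

```bash
python3 -c "
from h import *
to((.503,-.2765,.208),(.503,-.2765,.053))"
```

```text
12.3 [0.536  0.1109 0.2101] [9.872e-01 1.597e-01 2.200e-03 3.000e-04] [-0.6 -0.7 -0.6] -0.0
[-0.1535  0.3572  0.0019]
[-0.1541  0.357   0.1569]
```

>>> apply_moves --pt "-0.013 0.03 0 0 0 0 1" --pt "-0.021 0.049 0 0 0 0 1" --pt "-0.022 0.051 0 0 0 0 1" --pt "-0.022 0.051 0 0 0 0 1" --pt "-0.022 0.051 0 0 0 0 1" --pt "-0.022 0.051 0 0 0 0 1" --pt "-0.02 0.046 0 0 0 0 1" --pt "-0.012 0.028 0 0 0 0 1"

```text
t: 13.3
tcp_pos: [0.5001, -0.2786, 0.2062]
tool_rot: [0.987, 0.159, -0.001, -0.001]
force: [-0.0, 0.2, -0.1]
finger_gap: -0.002
gripper_force: 0.0
```

>>> apply_moves --pt "0 0 0.02 0 0 0 1" --pt "0 0 0.04 0 0 0 1" --pt "0 0 0.04 0 0 0 1" --pt "0 0 0.02 0 0 0 1" --pt "0 0 0 0 0 0 1" --pt "0 0 0 0 0 0 1"

```text
t: 14.05
tcp_pos: [0.5013, -0.2765, 0.0881]
tool_rot: [0.987, 0.16, -0.0, -0.0]
force: [0.4, 0.8, 0.8]
finger_gap: 0.004
gripper_force: 0.0
```

```bash
python3 -c "
from h import *
to((.503,-.2765,.053))
A=[cv2.resize(snapshot(n)[v-35:v+35,u-40:u+40,::-1],None,fx=5,fy=5,interpolation=2) for n,(u,v) in (('top',(438,282)),('side',(437,214)))]
cv2.imwrite('pics/b.png',np.hstack(A))"
```

```text
14.05 [ 0.5013 -0.2765  0.0881] [ 9.872e-01  1.597e-01 -1.000e-04 -2.000e-04] [0.4 0.8 0.8] 0.0
[0.0016 0.0006 0.0351]
```

View pics/b.png

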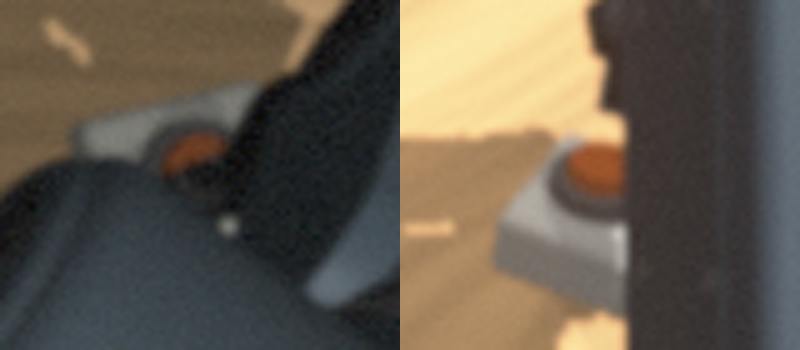

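The arm half-hides the view. In the side half the fingertips end near (612,108), above the button top at (602,165), so the tool is over the button. I'll descend with force feedback.

>>> apply_moves --pt "0.0015 0.0005 0.015 0 0 0 1" --pt "0 0 0.01 0 0 0 1" --pt "0 0 0.004 0 0 0 1" --pt "0 0 0.002 0 0 0 1" --pt "0 0 0.002 0 0 0 1" --pt "0 0 0.002 0 0 0 1" --pt "0 0 0 0 0 0 1"

```text
t: 15.02
tcp_pos: [0.5024, -0.2761, 0.0534]
tool_rot: [0.987, 0.16, -0.0, -0.0]
force: [-2.9, 2.1, 3.4]
finger_gap: 0.001
gripper_force: 2.0
```

>>> apply_moves --pt "0 0 0.001 0 0 0 1" --pt "0 0 0.001 0 0 0 1" --pt "0 0 0 0 0 0 1"

```text
t: 15.4
tcp_pos: [0.5024, -0.2761, 0.052]
tool_rot: [0.987, 0.16, -0.0, -0.0]
force: [-2.6, 2.9, 9.0]
finger_gap: 0.003
gripper_force: 4.6
```

>>> apply_moves --pt "0 0 0.001 0 0 0 1" --pt "0 0 0.001 0 0 0 1" --pt "0 0 0 0 0 0 1"

```text
t: 15.78
tcp_pos: [0.5025, -0.2762, 0.0518]
tool_rot: [0.987, 0.16, -0.0, -0.0]
force: [-7.1, 3.9, 21.4]
finger_gap: 0.001
gripper_force: 10.4
```

The tip stopped at z = 0.0518 while the force rose to 21 N, well above the 5 N needed, so the button is on its end stop. Releasing.

>>> apply_moves --pt "0 0 -0.003 0 0 0 1" --pt "0 0 -0.002 0 0 0 1" --pt "0 0 0 0 0 0 1" --pt "0 0 0 0 0 0 1"

```text
t: 16.27
tcp_pos: [0.5031, -0.2766, 0.0541]
tool_rot: [0.987, 0.16, 0.0, 0.0]
force: [-1.5, 1.6, 2.9]
finger_gap: 0.005
gripper_force: 1.8
```

>>> apply_moves --pt "0 0 -0.003 0 0 0 1" --pt "0 0 -0.02 0 0 0 1" --pt "0 0 -0.04 0 0 0 1" --pt "0 0 -0.05 0 0 0 1" --pt "0 0 -0.04 0 0 0 1" --pt "-0.04 0.03 -0.01 0 0 0 1" --pt "-0.05 0.035 0 0 0 0 1" --pt "-0.04 0.025 0 0 0 0 1"

```text
t: 17.27
tcp_pos: [0.4074, -0.4058, 0.2178]
tool_rot: [0.987, 0.16, 0.001, 0.002]
force: [0.9, 0.2, -0.7]
finger_gap: 0.005
gripper_force: 0.0
```

>>> apply_moves --pt "-0.05 0.035 0 0 0 0 1" --pt "-0.04 0.03 0 0 0 0 1" --pt "-0.02 0.01 0 0 0 0 1" --pt "0 0 0 0 0 0 1" --pt "0 0 0 0 0 0 1"

```text
t: 17.9
tcp_pos: [0.328, -0.5073, 0.2171]
tool_rot: [0.987, 0.16, 0.0, -0.001]
force: [-0.2, 0.1, 0.2]
finger_gap: 0.001
gripper_force: 0.0
```

```bash
python3 -c "
from h import *
to()
A=[cv2.resize(snapshot(n)[90:390,60:560,::-1],(390,234) ) for n in('top','side')]
b=[cv2.resize(snapshot(n)[v-25:v+25,u-40:u+40,::-1],(390,244),interpolation=2) for n,(u,v) in (('top',(438,282)),('side',(437,214)))]
cv2.imwrite('pics/end.png',np.vstack([np.hstack(A),np.hstack(b)]))"
```

```text
17.9 [ 0.328  -0.5073  0.2171] [ 9.871e-01  1.602e-01  3.000e-04 -6.000e-04] [-0.2  0.1  0.2] 0.0
```

View pics/end.png

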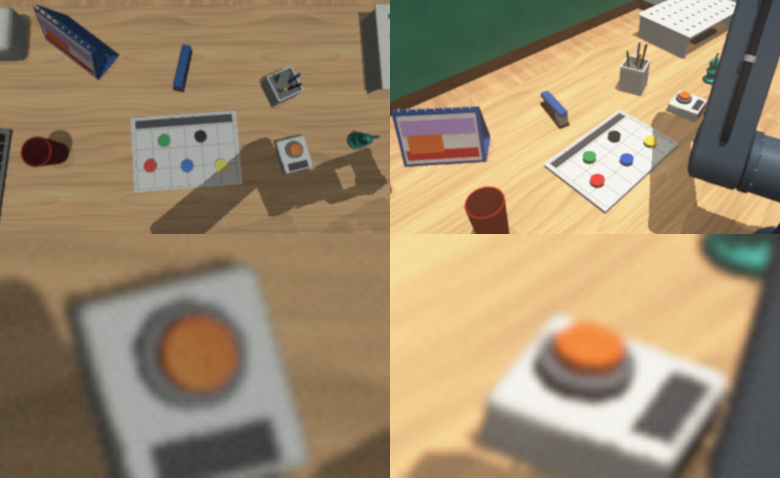

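The button, at (200,353) and (590,345) in the two crops, is back up, and everything else stands where it was. At z = 0.054 on the way up the force was about 3 N, which fits the spring.

```bash
python3 -c "
from station import *
print(sign_off())"
```

```text
the job is handed in; nothing more can be done
None
```

I pointed at the red marker and then the green one, about 3 cm above each for roughly three seconds, then pressed the timer button to its stop and let it come back up; nothing else appeared moved in the final pictures, and the job was handed in at about 18 s.

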